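Show the reference ball to the camera in the swivel mirror

ROBOT

A 7-joint arm with a two-finger parallel gripper is mounted at the origin on the work surface. World frame = base frame: x ahead of the robot, y to its left, z up, the work surface at z = 0. Lengths are in mm, angles in rad, forces in N, time in s.
With the tool pointing down it reaches from about 350 to 900 mm from the base axis. Payload 8.1 kg.
Tool frame: the origin (TCP) lies midway between the tips of the shut fingers; the grasp point (between the pads) lies robot.grip_depth behind it (robot.grip_depth is the distance from the TCP to the grasp point, in mm); z points along the fingers, y is the line along which they close (so a half turn about z gives the same grasp; the last joint's range is limited). The gripper opens to 85 mm and grips with 20 to 120 N. Pads are 22 mm wide; open, the fingers measure 114 mm over their backs; the gripper's body (76 mm by 85 mm) begins 54 mm behind the grasp point. The pads swing forward as they close: fully open they stand 13 mm farther back than shut.
Start: joints at [-1.278, 0.434, 0.025, 1.573, -0.012, 1.134, -0.075], TCP at [240.994, 576.683, 231.323] pointing down, gripper open.
Joint ranges: [-2.62, 2.62], [-0.44, 2.09], [-1.27, 1.32], [0.08, 2.57], [-1.32, 4.46], [0.12, 2], [-2.74, 2.74]. Speed limits (rad/s): [2.22, 2.22, 3.01, 3.01, 3.14, 3.14, 3.14].

INTERFACE

Orientations are given as a rotation vector (axis times angle).
In Python, from bench import status, optics, order, robot gives the robot as it stands.
- The arm moves only by the tool move_arm, never from a script. Its argument "moves" is a list of rows, each a list of 7 numbers: the closure, from -1 (fully open) to 1 (shut), so that 0 is half open, then the shift along the tool's x, y, z in mm, then the turn, a rotation vector about the tool's x, y, z in rad. A call has 1 to 5 rows; each row shifts and turns the commanded pose from where the row before left it, along the tool's axes as they then stand; what a row does not reach is not made up. A row lasts 1/10 s, in which the tool goes at most 50 mm and 8.59 degrees, less where a joint would pass 70% of its speed; a pose out of reach is approached as far as the arm can. A call is refused whole if a number of a shift passes 50 or a number of a turn 0.15, either way. A call with a gripper value outside its range is refused whole. The fingers move at their own pace and stop on an object; "grip_force" is the grip in N (left out, the last holds). Time passes only in rows, so rows that do not move let the fingers close. It gives the time, the measured TCP pose, the force, the opening and the grip force at its end, in the units of the state.
- status.state(): the state, without advancing time (a new reading comes with each control period).
- optics.get_image(name): name is "scene" or "top" or "wrist"; returns (picture, depth): 480x640x3 uint8, red, green, blue; 480x640 float32, mm along the optical axis (not along the pixel's ray), 0 where there is no reading.
- optics.get_calibration(name): a dict with "fx", "fy", "cx", "cy" (pixels), "world_from_camera" (4x4, takes a point from camera to world coordinates); the wrist camera has in their place "hand_eye" (4x4, takes a point from camera to tool coordinates, whose origin is the TCP and whose axes are the flange's). Camera axes: x right, y up, looking along -z (the intrinsics and any distortion apply to the point x, -y, -z); pixel columns grow to the right and rows downward; lengths in mm; the calibration is good to about 2 mm. The wrist camera is an equidistant fisheye: a pixel r from the principal point sees the ray r / f radians off the axis. A picture is of the moment at which its call begins: read the wrist's pose just before it. get_calibration takes no time and is no camera call.
- order.finish_job(): hands the job in; it is judged then, once.
The state is a dict: "t": time; "q": joint angles; "qd": joint speeds; "joint_efforts": joint torques, N m; "tcp_pos": TCP position; "eef_rot": TCP orientation; "contact_force": force on the tool from outside, world axes, zero at the start; "wrist_torque": the same for the moment, N m; "opening": finger opening in mm; "grasp_force": force on a finger pad.
Only numpy, scipy, OpenCV 4.12 (cv2) and the standard library are available. Lean on these libraries where they do the work, as an engineer would, in place of code of your own. Each camera call takes 0.05 s, during which the arm holds its last target. There are 200 camera calls.

TASK

For a focus check, slide the ball target along the table, without lifting or tipping it, until its round foot sits centred inside the taped square beside the camera. Then take the mirror's upright peg and turn the spring-loaded mirror until the camera would see the ball in the middle of the mirror, and hold it there: the mirror springs back if let go, so finish while still holding the peg with the fingers. Do not knock the camera, and leave the battery, the jar and the cup where they are.

Things in the scene. Friction and masses are not known exactly. Their poses are not given: they have to be found in the camera images.
- ball (a point): Centre of the white ball (36 mm across) of the loose ball target, 45 mm above the table. The ball stands on a 12 mm thick stem in the middle of a black round foot, 80 mm across and 16 mm high, that slides on the table; the top of the ball is 63 mm up; about 0.3 kg. z is up.
- spot (a point): Centre, on the table, of a square outline of flat white tape (100 mm inside, no height) beside the camera's lens, on the robot's side of it: here the ball target's foot must stand. The camera body is clear of the foot by 15 mm or more when it stands centred.
- lens (a point): Centre of the front of the camera's lens, 60 mm above the table. The lens looks along this frame's -x axis, towards the mirror. The fixed black camera body behind it is 130 mm wide (along y), its back lies 118 mm behind this point, the lens is 68 mm across, and a furry grey microphone on top reaches 165 mm above the table.
- aim (a point): Point halfway between the lens and the taped spot, 60 mm above the table, fixed to the camera. The camera sees the ball (on its spot) in the middle of the mirror when the mirror's face points straight at this point, seen from above.
- mirror_face (a point): Centre of the glass of the swivel mirror, 68 mm above the table, on the mirror's vertical turning axis. The glass, 100 mm wide (along y) and 80 mm high (framed: 108 by 88 mm, top at 112 mm above the table), faces along this frame's -x axis; z is up. The mirror stands on a fixed round foot 90 mm across, 10 mm high.
- mirror (a joint): Angle of the mirror about its vertical axis: 0 at its rest stop, growing clockwise seen from above, up to 1.4 rad. A light spring (0.1 N m at rest to 0.24 N m fully turned) always turns it back to 0.
- peg_grip (a point): Point on the axis of the mirror's upright aluminium peg, 95 mm above the table, where to grip it from above; same axes as the mirror. The peg is a round bar 14 mm thick, from 35 to 120 mm above the table. It stands 85 mm behind the glass (on +x of the mirror's frame), at the end of a level 10 mm bar 35 mm up, and turns with the mirror. Nothing else is within 60 mm of its upper part.
- camera: The fixed camera on its foot plate; origin under the middle of its body on the table, 90 mm behind the lens front; -x is where it looks.
- battery: Bystander: a loose black camera battery, 40 by 58 by 22 mm, lying flat; origin at its underside.
- jar: Bystander: a loose black jar with a white cap, 64 mm across, 50 mm high; origin at its underside.
- cup: Bystander: a loose paper cup, 90 mm across, 100 mm high; origin at its underside.
There are look-alikes about, which are no part of the job. What is shaped like the part that bears ball but green is not meant.

How it is judged:
By the outcome, as a careful person would: the job done as asked, in the order asked, and still so for the second after the job is handed in, while the arm keeps its last pose, push and grip.
It also fails if it takes over 54 s, if anything falls off the work surface, if the arm or the gripper's body presses on something with over 40 N, if the wrist force passes 120 N, or if a joint passes its speed limit or range.

## Working session

There is one attempt and no reset: what is moved stays moved. The work goes in short steps, Python scripts to look and compute and a tool call to move; the robot and the scene stay as the last step left them, time stands still between calls to the robot, and variables do not carry over. Pictures are saved under pics/ and viewed, at most 10 in all, crops included, and the job is handed in when it is done.

Besides the shell and the picture viewer there is one more tool, called after ">>>" by a JSON object that holds its "name" and its "arguments", one argument or row to a line. move_arm: Moves the arm, as the interface text tells. Its arguments: {"type":"object","properties":{"moves":{"type":"array"},"grip_force":{"type":"number"}},"required":["moves"]}

```bash
ls; mkdir -p pics; python3 - <<'E'
from bench import status, optics, robot
import cv2,numpy as np
print(status.state()); print([ (k,getattr(robot,k)) for k in dir(robot) if k[0]!='_'])
for n in ['scene','top']:
    p,d=optics.get_image(n); c=optics.get_calibration(n); print(n,c)
    cv2.imwrite(f'pics/{n}0.png',p[...,::-1]); np.save(f'{n}0.npy',d)
E
```

```text
pics
{'t': 0.0, 'q': array([-1.27755801,  0.43524718,  0.02496156,  1.57409385, -0.01159266,
        1.13395702, -0.07512762]), 'qd': array([ 0.00097459,  0.00014494, -0.00011988,  0.00082922,  0.00081773,
        0.00019774,  0.00175977]), 'joint_efforts': array([-1.36839157e-05, -6.70463777e+01,  1.02529608e+00, -3.16214633e+01,
        1.57024286e-02,  1.26293549e-02,  2.40088474e-05]), 'tcp_pos': array([240.84714982, 576.1989486 , 230.51203853]), 'eef_rot': array([-6.17826747e-01, -3.08007442e+00,  2.43763286e-03]), 'contact_force': array([ 0.32483192, -0.59926636,  0.33805123]), 'wrist_torque': array([ 0.01407513,  0.00247279, -0.0115981 ]), 'grasp_force': 0.0, 'opening': 85.59865339083697}
[('IKError', <class 'bench.IKError'>), ('grip_depth', 18.700000000000003)]
scene {'fx': 544.8892691625581, 'fy': 544.8892691625581, 'cx': 325.53287743554733, 'cy': 238.03320526421055, 'world_from_camera': array([[-7.35022963e-01, -4.81966749e-01,  4.76916446e-01,
         1.06234902e+03],
       [ 6.77661509e-01, -4.98609453e-01,  5.40521501e-01,
         5.87841604e+02],
       [-2.27183422e-02,  7.20483634e-01,  6.93099711e-01,
         8.04761368e+02],
       [ 0.00000000e+00,  0.00000000e+00,  0.00000000e+00,
         1.00000000e+00]])}
top {'fx': 512.2723826447028, 'fy': 512.2723826447028, 'cx': 321.33117623001345, 'cy': 229.19175709430613, 'world_from_camera': array([[-2.11430207e-02,  9.87580048e-01, -1.55687577e-01,
         3.92127933e+02],
       [-9.99734742e-01, -1.94616283e-02,  1.23163108e-02,
         8.11066938e+00],
       [ 9.13340902e-03,  1.55906683e-01,  9.87729562e-01,
         1.18329893e+03],
       [ 0.00000000e+00,  0.00000000e+00,  0.00000000e+00,
         1.00000000e+00]])}
```

View pics/scene0.png

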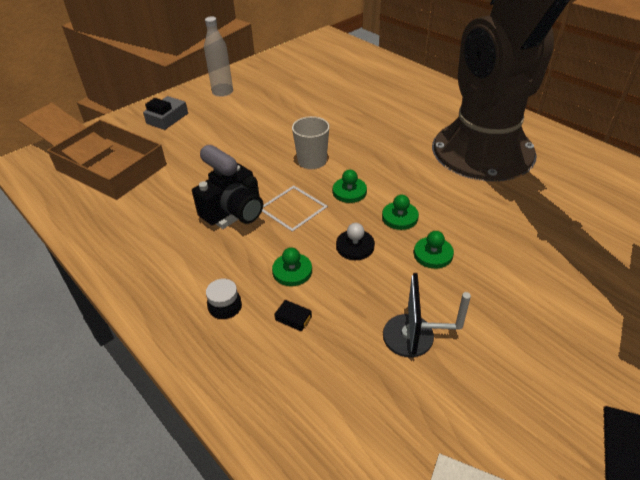

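View pics/top0.png

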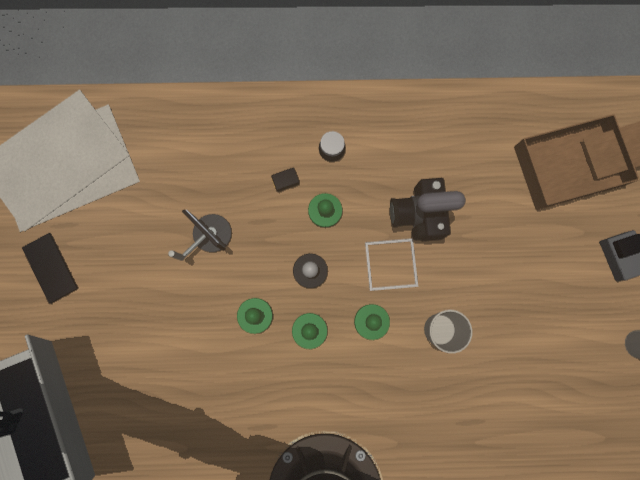

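The scene view shows the white ball at (355,232), the tape square at (293,207), the camera lens at (250,207), the mirror at (412,320) and its peg at (463,310). In the top view, the ball is at (311,270), the square at (392,265), the lens front at (391,212), the mirror foot at (212,233) and the peg top at (172,254).

```bash
cat > h.py <<'E'
import numpy as np,cv2
from bench import status,optics
from scipy.spatial.transform import Rotation as R
def ray(n,uv):
    c=optics.get_calibration(n); uv=np.atleast_2d(uv).astype(float); T=c['world_from_camera']
    d=np.c_[(uv[:,0]-c['cx'])/c['fx'],-(uv[:,1]-c['cy'])/c['fy'],-np.ones(len(uv))]@T[:3,:3].T
    return T[:3,3],d
def plane(n,uv,z):
    o,d=ray(n,uv); return o+d*((z-o[2])/d[:,2])[:,None]
def cloud(n,dep):
    v,u=np.mgrid[:480,:640]; o,d=ray(n,np.c_[u.ravel(),v.ravel()])
    return (o+d*dep.ravel()[:,None]).reshape(480,640,3)
def near(o1,d1,o2,d2):
    A=np.c_[d1,-d2]; s=np.linalg.lstsq(A,o2-o1,rcond=None)[0]
    a,b=o1+s[0]*d1,o2+s[1]*d2; return (a+b)/2,np.linalg.norm(a-b)
def blob(m,box):
    x0,y0,x1,y1=box; k=np.zeros_like(m,np.uint8); k[y0:y1,x0:x1]=m[y0:y1,x0:x1]
    n,l,s,c=cv2.connectedComponentsWithStats(k); i=1+s[1:,4].argmax()
    return c[i],s[i],(l==i)
E
python3 - <<'E'
from h import *
np.set_printoptions(precision=1,suppress=True)
t=cv2.imread('pics/top0.png'); s=cv2.imread('pics/scene0.png')
ht=cv2.cvtColor(t,cv2.COLOR_BGR2HSV); hs=cv2.cvtColor(s,cv2.COLOR_BGR2HSV)
mt=(ht[...,1]<60)&(ht[...,2]>100); ms=(hs[...,1]<60)&(hs[...,2]>120)
ct,st,_=blob(mt,(295,255,327,287)); cs,ss,_=blob(ms,(340,215,372,247))
print('ball px',ct,st,cs,ss, plane('top',ct,45),plane('scene',cs,45), near(ray('top',ct)[0],ray('top',ct)[1][0],ray('scene',cs)[0],ray('scene',cs)[1][0]))
dk=ht[...,2]<75
cf,sf,m=blob(dk,(285,245,337,297)); 
cn=max(cv2.findContours(m.astype(np.uint8),0,2)[0],key=cv2.contourArea); e=cv2.fitEllipse(cn); print('foot',e,plane('top',e[0],12))
for n,M,box in (('top',(ht[...,1]<70)&(ht[...,2]>140),(360,232,424,298)),('scene',(hs[...,1]<70)&(hs[...,2]>140),(263,180,332,235))):
    c,q,m=blob(M,box); cn,hi=cv2.findContours(m.astype(np.uint8),cv2.RETR_CCOMP,2)
    print(n,q)
    for k in cn:
        if cv2.contourArea(k)>200:
            P=plane(n,k.reshape(-1,2),0)[:,:2]; print('sq',cv2.minAreaRect(P.astype(np.float32)))
# mirror
cf,sf,m=blob(dk,(180,205,240,260)); print('mfoot',cf,sf)
dt=np.load('top0.npy'); C=cloud('top',dt); ds=np.load('scene0.npy'); S=cloud('scene',ds)
for nm,c,box in (('top',C,(160,195,240,270)),('scene',S,(380,265,475,360))):
    x0,y0,x1,y1=box; P=c[y0:y1,x0:x1].reshape(-1,3)
    for a,b in ((4,20),(50,90),(100,108),(108,118),(116,126)):
        Q=P[(P[:,2]>a)&(P[:,2]<b)]
        if len(Q): print(nm,a,b,len(Q),Q.mean(0),Q.min(0),Q.max(0))
for nm,c,box in (('top',C,(385,175,470,245)),('scene',S,(190,140,268,230))):
    x0,y0,x1,y1=box; P=c[y0:y1,x0:x1].reshape(-1,3)
    for a,b in ((15,30),(30,50),(50,70),(70,90),(90,100)):
        Q=P[(P[:,2]>a)&(P[:,2]<b)]
        if len(Q): print('cam',nm,a,b,len(Q),Q.mean(0),Q[Q[:,1].argmax()],Q.min(0),Q.max(0))
print(R.from_rotvec(status.state()['eef_rot']).as_matrix())
big=lambda im,b:cv2.resize(im[b[1]:b[3],b[0]:b[2]],None,fx=4,fy=4,interpolation=cv2.INTER_CUBIC)
a=big(t,(160,195,240,270)); b=big(t,(360,170,460,245)); c=big(s,(380,265,480,360)); d=big(s,(185,140,285,235))
W=np.zeros((720,800,3),np.uint8); W[:300,:320]=a; W[:300,320:720]=b; W[300:680,:400]=c; W[300:680,400:800]=d
cv2.imwrite('pics/crops.png',cv2.resize(W,None,fx=.83,fy=.83))
E
```

```text
ball px [309.5 269. ] [302 262  16  15 183] [355.4 229.5] [348 223  16  14 169] [[482.6  22.   45. ]] [[478.7  19.2  45. ]] (array([482. ,  22.2,  49.2]), np.float64(0.548413209753483))
foot ((309.89422607421875, 270.4604797363281), (32.844993591308594, 33.62718200683594), 139.96725463867188) [[481.8  21.7  12. ]]
top [365 238  53  53 558]
sq ((494.0711364746094, -166.4590301513672), (114.23169708251953, 113.21904754638672), 3.5285749435424805)
sq ((494.2438659667969, -166.7838134765625), (103.44847869873047, 104.9923095703125), 3.6470532417297363)
scene [263 186  64  45 329]
sq ((493.3495178222656, -166.61085510253906), (112.53390502929688, 112.23859405517578), 3.613386631011963)
mfoot [207.1 235.5] [183 210  47  41 313]
top 4 20 948 [576.9 246.8   9.2] [488.7 184.    4. ] [665.1 366.9  19.8]
top 50 90 93 [542.2 262.8  71.1] [508.1 211.8  50.4] [609.3 309.2  90. ]
top 100 108 49 [557.1 250.4 106. ] [508.9 213.7 100.3] [602.3 307.3 108. ]
top 108 118 215 [567.7 255.2 111.2] [508.2 213.2 108.1] [608.3 311.6 117.2]
top 116 126 32 [514.9 308.3 119.8] [509.3 302.3 116.3] [520.4 315.  123
[... 854 characters left out ...]
-242.2   93.2] [ 605.  -164.    94.4] [ 544.2 -283.7   90. ] [ 673.4 -164.    99.9]
cam scene 15 30 152 [ 651.2 -225.8   22.8] [ 613.2 -162.    29.7] [ 588.9 -270.8   15.2] [ 677.2 -162.    29.8]
cam scene 30 50 352 [ 636.4 -204.6   41. ] [ 623.1 -159.4   46.1] [ 550.3 -272.1   30.1] [ 676.9 -159.4   50. ]
cam scene 50 70 545 [ 628.5 -198.9   60.6] [ 606.3 -157.8   61.9] [ 546.7 -275.6   50. ] [ 677.7 -157.8   70. ]
cam scene 70 90 1014 [ 616.5 -203.5   82.1] [ 634.1 -158.4   78.4] [ 545.8 -279.2   70. ] [ 678.4 -158.4   90. ]
cam scene 90 100 638 [ 619.4 -234.1   93.2] [ 609.7 -161.2   91.6] [ 547.2 -276.7   90. ] [ 676.4 -161.2  100. ]
[[-0.9  0.4 -0. ]
 [ 0.4  0.9 -0. ]
 [-0.  -0.  -1. ]]
```

View pics/crops.png

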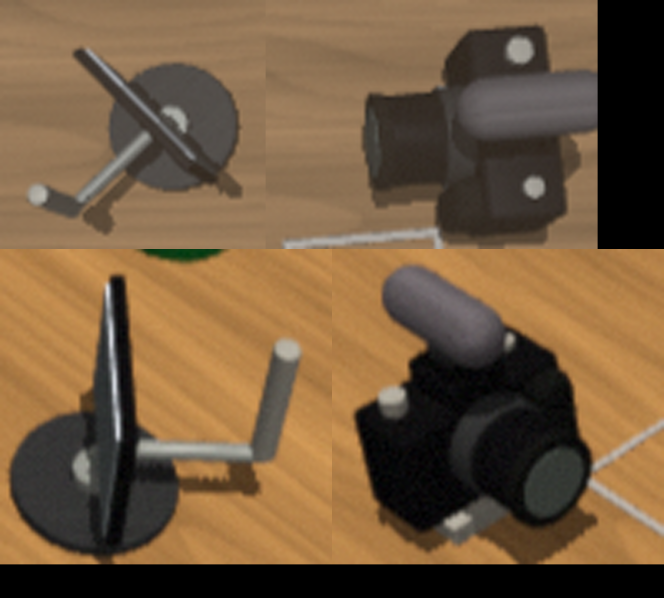

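```bash
python3 - <<'E'
from h import *
from scipy.optimize import least_squares
np.set_printoptions(precision=2,suppress=True)
for n,uv in (('top',(212.7,233.3)),):print(plane(n,uv,10))
for n,box in (('top',(190,208,240,262)),('scene',(376,310,440,360))):
    im=cv2.imread(f'pics/{n}0.png'); C=cloud(n,np.load(f'{n}0.npy'))
    x0,y0,x1,y1=box; hsv=cv2.cvtColor(im,cv2.COLOR_BGR2HSV)
    m=np.zeros((480,640),bool); m[y0:y1,x0:x1]=True
    m&=(hsv[...,1]<70)&(C[...,2]<18)&(C[...,2]>4)
    v,u=np.nonzero(m); P=plane(n,np.c_[u,v],10)[:,:2]; P=P[cv2.convexHull(P.astype(np.float32),returnPoints=False).ravel()]
    f=least_squares(lambda p:np.hypot(*(P-p[:2]).T)-p[2],[575,246,45],loss='soft_l1'); print(n,f.x,np.abs(f.fun).max())
# peg top px
for n,box in (('top',(165,245,185,262)),('scene',(455,285,475,335))):
    C=cloud(n,np.load(f'{n}0.npy'));x0,y0,x1,y1=box
    P=C[y0:y1,x0:x1].reshape(-1,3);Q=P[P[:,2]>115];print(n,'peg',np.median(Q,0))
    Q=P[(P[:,2]>60)&(P[:,2]<115)];print(len(Q),Q.mean(0))
E
```

```text
[[572.4  244.73  10.  ]]
top [574.21 247.27  43.72] 0.7894988897075237
scene [577.4  250.25  44.16] 1.5194061824936327
top peg [515.68 308.39 119.92]
52 [513.22 304.32  88.77]
scene peg [518.19 311.59 118.25]
172 [520.93 312.28  87.79]
```

```bash
cat >> h.py <<'E'
def go(x,y,z,yaw=None):
    s=status.state(); M=R.from_rotvec(s['eef_rot']).as_matrix(); d=np.array([x,y,z])-s['tcp_pos']
    a=np.degrees(np.arctan2(M[1,1],M[0,1])); tilt=M.T@np.cross(M[:,2],[0,0,-1])
    print('t',s['t'],'pos',s['tcp_pos'].round(1),'yaw_y',a.round(2),'tilt',tilt.round(4),'open',s['opening'],'q',s['q'].round(2))
    print('local',(M.T@d).round(1),'n50',np.linalg.norm(d)/50)
    if yaw is not None: print('turn z',-np.radians((yaw-a+90)%180-90))
E
python3 -c "
from h import *
go(481,21,150,3.6)"
```

```text
t 0.1 pos [240.9 576.2 230.6] yaw_y 67.32 tilt [-0.0014  0.0002  0.    ] open 85.07928501093534 q [-1.28  0.44  0.02  1.57 -0.01  1.13 -0.08]
local [-435.6 -419.6   81.3] n50 12.205657505383488
turn z 1.112117216766416
```

>>> {"name": "move_arm", "arguments": {
  "moves": [
    [-1, -29, -28, 5.4, 0, 0, 0],
    [-1, -29, -28, 5.4, 0, 0, 0],
    [-1, -29, -28, 5.4, 0, 0, 0],
    [-1, -29, -28, 5.4, 0, 0, 0],
    [-1, -29, -28, 5.4, 0, 0, 0]
  ],
  "grip_force": 20
}}

```text
t: 0.6
tcp_pos: [321.1, 389.8, 203.9]
eef_rot: [-0.618, -3.08, 0.001]
contact_force: [1.4, 0.2, 0.1]
opening: 85.0
grasp_force: 0.0
```

>>> {"name": "move_arm", "arguments": {
  "moves": [
    [-1, -29, -28, 5.4, 0, 0, 0],
    [-1, -29, -28, 5.4, 0, 0, 0],
    [-1, -29, -28, 5.4, 0, 0, 0],
    [-1, -29, -28, 5.4, 0, 0, 0],
    [-1, -29, -28, 5.4, 0, 0, 0]
  ]
}}

```text
t: 1.1
tcp_pos: [400.8, 204.9, 177.1]
eef_rot: [-0.618, -3.08, 0.0]
contact_force: [0.7, 1.1, -0.4]
opening: 85.2
grasp_force: 0.0
```

>>> {"name": "move_arm", "arguments": {
  "moves": [
    [-1, -29, -28, 5.4, 0, 0, 0],
    [-1, -29, -28, 5.4, 0, 0, 0],
    [-1, -29, -28, 5.4, 0, 0, 0],
    [-1, -29, -28, 5.4, 0, 0, 0],
    [-1, -29, -28, 5.4, 0, 0, 0]
  ]
}}

```text
t: 1.6
tcp_pos: [480.7, 19.9, 150.0]
eef_rot: [-0.617, -3.08, -0.0]
contact_force: [0.8, 0.6, 0.4]
opening: 85.5
grasp_force: 0.0
```

>>> {"name": "move_arm", "arguments": {
  "moves": [
    [-1, 0, 0, 0, 0, 0, 0.14],
    [-1, 0, 0, 0, 0, 0, 0.14],
    [-1, 0, 0, 0, 0, 0, 0.14],
    [-1, 0, 0, 0, 0, 0, 0.14],
    [-1, 0, 0, 0, 0, 0, 0.14]
  ]
}}

```text
t: 2.1
tcp_pos: [480.1, 21.3, 150.1]
eef_rot: [-1.644, -2.676, 0.001]
contact_force: [-0.1, 1.5, 0.5]
opening: 85.3
grasp_force: 0.0
```

>>> {"name": "move_arm", "arguments": {
  "moves": [
    [-1, 0, 0, 0, 0, 0, 0.14],
    [-1, 0, 0, 0, 0, 0, 0.14],
    [-1, 0, 0, 0, 0, 0, 0.13],
    [-1, 0, 0, 0, 0, 0, 0],
    [-1, 0, 0, 0, 0, 0, 0]
  ]
}}

```text
t: 2.6
tcp_pos: [480.2, 21.5, 150.2]
eef_rot: [-2.143, -2.297, 0.001]
contact_force: [0.1, 0.3, 0.2]
opening: 85.5
grasp_force: 0.0
```

```bash
python3 -c "
from h import *
go(481,21,150,3.6)
p,d=optics.get_image('wrist');cv2.imwrite('pics/w1.png',p[...,::-1]);c=optics.get_calibration('wrist');print(c)
p,d=optics.get_image('top');cv2.imwrite('pics/top1.png',p[...,::-1])
"
```

```text
t 2.6 pos [480.2  21.5 150.2] yaw_y 3.96 tilt [-0.0004  0.0002  0.    ] open 85.45993758309729 q [-0.57  0.31  0.52  2.05 -0.21  0.83  0.14]
local [-0.6  0.7  0.2] n50 0.019232499060085863
turn z 0.006257845977560611
{'fx': 371.64829954431775, 'fy': 371.64829954431775, 'cx': 310.77433884602124, 'cy': 232.06660655155437, 'hand_eye': array([[-1.08287568e-04,  9.50389603e-01,  3.11062038e-01,
         7.97417964e+01],
       [ 9.99999993e-01,  1.15323258e-04, -4.22570970e-06,
         4.00590030e-01],
       [-3.98887581e-05,  3.11062035e-01, -9.50389609e-01,
        -1.43266057e+02],
       [ 0.00000000e+00,  0.00000000e+00,  0.00000000e+00,
         1.00000000e+00]])}
```

```bash
cat >> h.py <<'E'
def wplane(uv,z,s):
    c=optics.get_calibration('wrist'); H=c['hand_eye']; M=R.from_rotvec(s['eef_rot']).as_matrix()
    uv=np.atleast_2d(uv).astype(float); q=uv-[c['cx'],c['cy']]; r=np.linalg.norm(q,axis=1); th=r/c['fx']; k=np.sin(th)/np.maximum(r,1e-9)
    d=np.c_[q[:,0]*k,-q[:,1]*k,-np.cos(th)]@(M@H[:3,:3]).T; o=s['tcp_pos']+M@H[:3,3]
    return o+d*((z-o[2])/d[:,2])[:,None]
E
python3 -c "
from h import *
p=cv2.imread('pics/w1.png');h=cv2.cvtColor(p,cv2.COLOR_BGR2HSV)
m=(h[...,1]<60)&(h[...,2]>110)
n,l,s,c=cv2.connectedComponentsWithStats(m.astype(np.uint8))
for i in range(1,n):
  if s[i,4]>150: print(s[i],c[i],wplane(c[i],45,status.state()))
"
```

```text
[ 288  204   50   50 1966] [312.40742625 228.55595117] [[481.75863439  22.56187999  45.        ]]
[ 584  275   40   55 1623] [602.62600123 301.59272951] [[773.58651615 -32.66898764  45.        ]]
[ 253  346  117   60 1241] [310.37953263 363.39967768] [[488.29463947 -95.27006343  45.        ]]
[125 432  43  48 782] [148.69693095 458.3286445 ] [[ 311.91997568 -268.45376178   45.        ]]
```

View pics/w1.png

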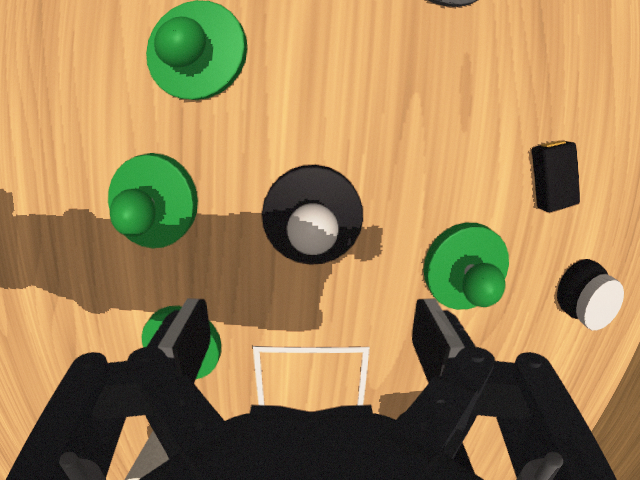

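The wrist view puts the ball at (312,228), between the open fingers and clear of the green look-alikes. That gives about (481.8, 22.5), so I'll descend and grip gently.

>>> {"name": "move_arm", "arguments": {
  "moves": [
    [-1, 1, 1.5, 31, 0, 0, 0.006],
    [-1, 0, 0, 31, 0, 0, 0],
    [-1, 0, 0, 31, 0, 0, 0],
    [-1, 0, 0, 21, 0, 0, 0],
    [-1, 0, 0, 10, 0, 0, 0]
  ]
}}

```text
t: 3.2
tcp_pos: [480.8, 22.3, 24.6]
eef_rot: [-2.152, -2.286, 0.003]
contact_force: [-0.1, 0.4, 0.7]
opening: 85.4
grasp_force: 0.0
```

>>> {"name": "move_arm", "arguments": {
  "moves": [
    [-0.3, 0, 0, 0, 0, 0, 0],
    [-0.1, 0, 0, 0, 0, 0, 0],
    [0, 0, 0, 0, 0, 0, 0],
    [0.1, 0, 0, 0, 0, 0, 0],
    [0.15, 0, 0, 0, 0, 0, 0]
  ],
  "grip_force": 20
}}

```text
t: 3.7
tcp_pos: [481.8, 22.7, 26.9]
eef_rot: [2.155, 2.286, 0.001]
contact_force: [-1.5, 0.0, 1.2]
opening: 36.8
grasp_force: 0.3
```

>>> {"name": "move_arm", "arguments": {
  "moves": [
    [0.2, 0, 0, 0, 0, 0, 0],
    [0.25, 0, 0, 0, 0, 0, 0],
    [0.3, 0, 0, 0, 0, 0, 0],
    [0.4, 0, 0, 0, 0, 0, 0],
    [0.4, 0, 0, 0, 0, 0, 0]
  ]
}}

```text
t: 4.2
tcp_pos: [481.7, 22.7, 27.0]
eef_rot: [-2.155, -2.286, -0.001]
contact_force: [-2.9, 1.2, 10.4]
opening: 35.0
grasp_force: 19.0
```

```bash
python3 -c "
from h import *
go(494,-166.6,26,3.6)
p,d=optics.get_image('wrist');cv2.imwrite('pics/w2.png',p[...,::-1])
p,d=optics.get_image('scene');cv2.imwrite('pics/s2.png',p[...,::-1])
print(status.state()['contact_force'],status.state()['grasp_force'])
"
```

```text
t 4.2 pos [481.7  22.7  27. ] yaw_y 3.39 tilt [ 0.0002 -0.0006  0.    ] open 35.0058712126358 q [-0.45  0.52  0.4   2.15 -0.38  0.54  0.29]
local [-189.7    1.1    0.9] n50 3.793500718083473
turn z -0.0037504455924878624
[-3.0892633  -0.45666819  9.32254396] 18.964801132678986
```

>>> {"name": "move_arm", "arguments": {
  "moves": [
    [0.4, -6, 0, 0, 0, 0, 0],
    [0.4, -16, 0, 0, 0, 0, 0],
    [0.4, -20, 0.2, 0, 0, 0, 0],
    [0.4, -20, 0.2, 0, 0, 0, 0],
    [0.4, -20, 0.2, 0, 0, 0, 0]
  ]
}}

```text
t: 4.8
tcp_pos: [488.3, -58.4, 27.1]
eef_rot: [-2.153, -2.288, -0.004]
contact_force: [-0.0, 6.0, 6.0]
opening: 34.7
grasp_force: 19.5
```

>>> {"name": "move_arm", "arguments": {
  "moves": [
    [0.4, -20, 0, 0, 0, 0, 0],
    [0.4, -20, 0.2, 0, 0, 0, 0],
    [0.4, -20, 0.2, 0, 0, 0, 0],
    [0.4, -18, 0.2, 0, 0, 0, 0],
    [0.4, -14, 0, 0, 0, 0, 0]
  ]
}}

```text
t: 5.3
tcp_pos: [494.1, -150.8, 27.0]
eef_rot: [2.154, 2.287, 0.003]
contact_force: [0.5, 6.8, 7.6]
opening: 34.8
grasp_force: 19.8
```

>>> {"name": "move_arm", "arguments": {
  "moves": [
    [0.4, -10, 0, 0, 0, 0, 0],
    [0.4, -4, 0, 0, 0, 0, 0],
    [0.4, -1.5, 0, 0, 0, 0, 0],
    [0.4, 0, 0, 0, 0, 0, 0]
  ]
}}

```text
t: 5.7
tcp_pos: [494.9, -165.4, 27.0]
eef_rot: [-2.154, -2.287, -0.003]
contact_force: [-0.7, 5.2, 8.0]
opening: 34.8
grasp_force: 20.1
```

```bash
python3 -c "
from h import *
go(494,-166.6,26,3.6); s=status.state()
print(s['contact_force'],s['grasp_force'])
for n in ('wrist','scene','top'):
  p,d=optics.get_image(n);cv2.imwrite(f'pics/{n}3.png',p[...,::-1])
a=cv2.imread('pics/scene3.png')[140:290,180:380]; b=cv2.imread('pics/top3.png')[180:330,320:520]
cv2.imwrite('pics/c3.png',cv2.resize(np.hstack([a,b]),None,fx=2,fy=2,interpolation=cv2.INTER_CUBIC))
"
```

```text
t 5.7 pos [ 494.9 -165.4   27. ] yaw_y 3.42 tilt [ 0.0013 -0.0016  0.    ] open 34.77507162332538 q [-0.05  0.56  0.37  2.05 -0.36  0.59  0.63]
local [-1.1 -1.   1. ] n50 0.03658495877993626
turn z -0.0030720762712109946
[-0.69276052  5.17666914  7.97195241] 20.067130029201508
```

View pics/c3.png

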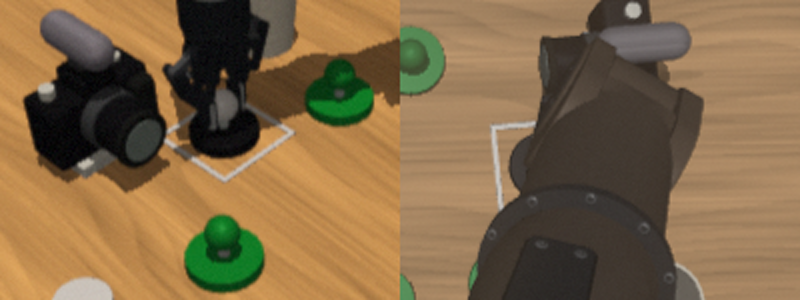

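The crop shows the foot standing inside the tape square, with the camera untouched. I'll nudge it about 1 mm, release and retreat straight up.

>>> {"name": "move_arm", "arguments": {
  "moves": [
    [0.4, -1.2, -0.8, 0, 0, 0, 0],
    [0.4, 0, 0, 0, 0, 0, 0],
    [0.1, 0, 0, 0, 0, 0, 0],
    [-0.3, 0, 0, 0, 0, 0, 0],
    [-0.7, 0, 0, 0, 0, 0, 0]
  ]
}}

```text
t: 6.35
tcp_pos: [493.4, -168.0, 26.3]
eef_rot: [2.155, 2.286, -0.0]
contact_force: [0.3, -0.1, 0.5]
opening: 66.4
grasp_force: 0.0
```

>>> {"name": "move_arm", "arguments": {
  "moves": [
    [-1, 0, 0, 0, 0, 0, 0],
    [-1, 0, 0, 0, 0, 0, 0],
    [-1, 0, 0, -15, 0, 0, 0],
    [-1, 0, 0, -30, 0, 0, 0],
    [-1, 0, 0, -35, 0, 0, 0]
  ]
}}

```text
t: 6.85
tcp_pos: [492.4, -167.7, 106.3]
eef_rot: [-2.154, -2.284, 0.003]
contact_force: [0.6, 0.4, 0.4]
opening: 85.6
grasp_force: 0.0
```

>>> {"name": "move_arm", "arguments": {
  "moves": [
    [-1, 0, 0, -40, 0, 0, 0],
    [-1, 0, 0, -40, 0, 0, 0],
    [-1, 30, 0, -10, 0, 0, 0],
    [-1, 45, 0, 0, 0, 0, 0],
    [-1, 45, 0, 0, 0, 0, 0]
  ]
}}

```text
t: 7.35
tcp_pos: [486.4, -47.2, 197.0]
eef_rot: [2.157, 2.283, 0.002]
contact_force: [0.1, 0.8, 0.1]
opening: 85.5
grasp_force: 0.0
```

```bash
python3 -c "
from h import *
go(516,309,170,43.5); s=status.state()
for n in ('wrist','scene','top'):
  s=status.state();p,d=optics.get_image(n);cv2.imwrite(f'pics/{n}4.png',p[...,::-1])
  if n=='wrist':sw=s
t=cv2.imread('pics/scene4.png');h=cv2.cvtColor(t,cv2.COLOR_BGR2HSV)
ms=(h[...,1]<60)&(h[...,2]>120)
k=blob(ms,(275,170,315,205));print(k[:2],plane('scene',k[0],45),'was cmp: scene gave 478.7,19.2 at start, wrist 481.8,22.5')
p=cv2.imread('pics/wrist4.png');h=cv2.cvtColor(p,cv2.COLOR_BGR2HSV)
m=(h[...,1]<60)&(h[...,2]>110)
n,l,s,c=cv2.connectedComponentsWithStats(m.astype(np.uint8))
for i in range(1,n):
  if s[i,4]>100: print(s[i],c[i],wplane(c[i],45,sw)[0],wplane(c[i],0,sw)[0])
"
```

```text
t 7.35 pos [486.4 -47.2 197. ] yaw_y 3.26 tilt [ 0.0017 -0.0001 -0.    ] open 85.5125859708171 q [-0.4   0.26  0.47  1.97 -0.14  0.94  0.21]
local [354.   49.8  27.1] n50 7.169850632140429
turn z -0.702273858004175
(array([293.16363636, 190.96363636]), array([283, 185,  31,  14, 165], dtype=int32)) [[ 489.20619679 -165.08600928   45.        ]] was cmp: scene gave 478.7,19.2 at start, wrist 481.8,22.5
[ 569  191   42   56 1720] [589.78546512 217.78953488] [772.78203914 -32.59822128  45.        ] [817.0914623  -42.49772204   0.        ]
[ 254  262  113   93 2903] [311.63933862 314.57905615] [ 493.35935539 -143.5639096    45.        ] [ 495.08481661 -170.3745594     0.        ]
[369 355  24  15 169] [384.09467456 360.79289941] [ 569.24640983 -195.65907062   45.        ] [ 582.5370432  -230.40901269    0.        ]
[195 364  15  33 287] [202.94425087 380.23344948] [ 383.18672735 -235.67122448   45.        ] [ 368.12190177 -276.51901092    0.        ]
[122 415  47  43 990] [143.0010101  435.18888889] [ 287.80205111 -351.21635989   45.        ] [ 258.20061967 -409.67320219    0.        ]
```

View pics/wrist4.png

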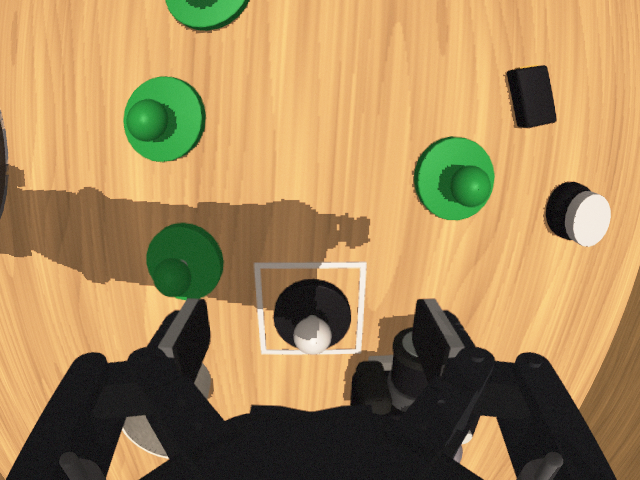

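The foot looks centred: it sits near (312,314) inside a square spanning about (254–366, 262–354). Next I'll move to the peg.

>>> {"name": "move_arm", "arguments": {
  "moves": [
    [-1, 39.3, 5.5, 2, 0, 0, 0],
    [-1, 39.3, 5.5, 2, 0, 0, 0],
    [-1, 39.3, 5.5, 2, 0, 0, 0],
    [-1, 39.3, 5.5, 2, 0, 0, 0],
    [-1, 39.3, 5.5, 2, 0, 0, 0]
  ]
}}

```text
t: 8.0
tcp_pos: [502.7, 149.8, 186.3]
eef_rot: [2.157, 2.283, -0.0]
contact_force: [1.3, 0.1, 0.1]
opening: 85.5
grasp_force: 0.0
```

>>> {"name": "move_arm", "arguments": {
  "moves": [
    [-1, 39.3, 5.5, 2, 0, 0, 0],
    [-1, 39.3, 5.5, 2, 0, 0, 0],
    [-1, 39.3, 5.5, 2, 0, 0, 0],
    [-1, 39.3, 5.5, 2, 0, 0, 0],
    [-1, 0, 0, 0, 0, 0, -0.14]
  ]
}}

```text
t: 8.5
tcp_pos: [514.4, 313.7, 177.3]
eef_rot: [-1.981, -2.436, -0.001]
contact_force: [-1.0, 0.0, 0.7]
opening: 85.3
grasp_force: 0.0
```

>>> {"name": "move_arm", "arguments": {
  "moves": [
    [-1, 0, 0, 0, 0, 0, -0.14],
    [-1, 0, 0, 0, 0, 0, -0.14],
    [-1, 0, 0, 0, 0, 0, -0.14],
    [-1, 0, 0, 0, 0, 0, -0.14],
    [-1, 0, 0, 0, 0, 0, 0]
  ]
}}

```text
t: 9.0
tcp_pos: [515.9, 306.4, 178.1]
eef_rot: [1.24, 2.886, -0.001]
contact_force: [-0.4, 0.4, -0.1]
opening: 85.6
grasp_force: 0.0
```

```bash
python3 -c "
from h import *
go(516,309,170,43.5)
for n in ('wrist','top'):
  s=status.state();p,d=optics.get_image(n);cv2.imwrite(f'pics/{n}5.png',p[...,::-1])
  if n=='wrist':sw=s
t=cv2.imread('pics/top5.png');h=cv2.cvtColor(t,cv2.COLOR_BGR2HSV)
_,_,m=blob(h[...,2]<75,(368,242,415,288))
cn=max(cv2.findContours(m.astype(np.uint8),0,2)[0],key=cv2.contourArea);e=cv2.fitEllipse(cn);print('foot',e,plane('top',e[0],12))
c,st,_=blob((h[...,1]<60)&(h[...,2]>100),(375,248,410,282));print('ball',c,st,plane('top',c,45))
p=cv2.imread('pics/wrist5.png');h=cv2.cvtColor(p,cv2.COLOR_BGR2HSV)
n,l,s,c=cv2.connectedComponentsWithStats(((h[...,1]<60)&(h[...,2]>110)).astype(np.uint8))
for i in range(1,n):
  if s[i,4]>60: print(s[i],c[i],wplane(c[i],120,sw)[0])
"
```

```text
t 9.0 pos [515.9 306.4 178.1] yaw_y 43.5 tilt [-0.0004  0.0004  0.    ] open 85.6028097339174 q [-0.75  0.44  0.17  1.71 -0.09  0.99  0.22]
local [1.9 1.9 8.1] n50 0.17058317507964052
turn z -7.075177786389217e-05
foot ((391.7250061035156, 262.9017333984375), (32.60929870605469, 33.13970947265625), 85.51412963867188) [[ 495.29875458 -166.29616325   12.        ]]
ball [394.39175258 261.33505155] [387 254  16  16 194] [[ 495.77014833 -167.48630674   45.        ]]
[  520     4   120   295 20142] [598.17922748 172.25970609] [619.36991348 482.39579411 120.        ]
[ 303  204   23   95 1222] [313.52618658 252.41653028] [516.52767948 308.46965588 120.        ]
[  0 381  12  27 164] [  4.03658537 394.29878049] [397.42450877 -32.66894922 120.        ]
```

View pics/wrist5.png

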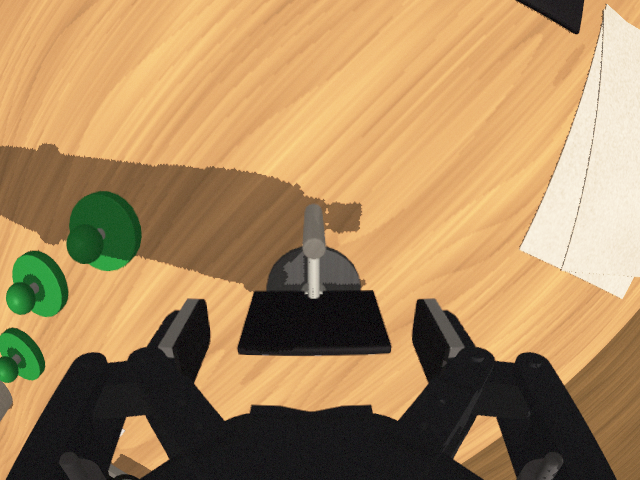

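The wrist view shows the peg top at (314,247) centred between the fingers, and the mirror's top edge at rows ~353 parallel to the closing line, so the yaw is right. In the top view the foot is about 1 mm from the spot.

```bash
python3 -c "
from h import *
np.set_printoptions(precision=1,suppress=True)
s=status.state()
print(wplane([314,247],120,s),wplane([[238,353],[390,353]],112,s))
print(wplane([[267,280],[360,280],[314,247]],10,s))
go(516,309,77,43.5)
"
```

```text
[[514.1 311.5 120. ]] [[532.2 214.9 112. ]
 [610.2 287.8 112. ]]
[[533.5 228.5  10. ]
 [596.7 287.7  10. ]
 [542.8 282.3  10. ]]
t 9.1 pos [515.6 306.8 178.2] yaw_y 43.16 tilt [-0.  0. -0.] open 85.41032553947016 q [-0.8  0.4  0.2  1.7 -0.1  1.   0.2]
local [  1.4   1.8 101.2] n50 2.0235603081322964
turn z -0.005990711960711222
```

>>> {"name": "move_arm", "arguments": {
  "moves": [
    [-1, 2.4, 2.1, 15, 0, 0, 0],
    [-1, 0, 0, 30, 0, 0, 0],
    [-1, 0, 0, 30, 0, 0, 0],
    [-1, 0, 0, 18, 0, 0, 0],
    [-1, 0, 0, 8, 0, 0, 0]
  ]
}}

```text
t: 9.6
tcp_pos: [514.1, 310.1, 75.3]
eef_rot: [-1.245, -2.883, 0.004]
contact_force: [0.6, 0.3, 0.2]
opening: 85.5
grasp_force: 0.0
```

>>> {"name": "move_arm", "arguments": {
  "moves": [
    [-0.3, 0, 0, 0, 0, 0, 0],
    [0, 0, 0, 0, 0, 0, 0],
    [0.3, 0, 0, 0, 0, 0, 0],
    [0.5, 0, 0, 0, 0, 0, 0],
    [0.7, 0, 0, 0, 0, 0, 0]
  ],
  "grip_force": 30
}}

```text
t: 10.1
tcp_pos: [515.1, 311.4, 78.0]
eef_rot: [1.241, 2.886, 0.002]
contact_force: [-1.8, -0.5, 5.9]
opening: 13.4
grasp_force: 13.0
```

>>> {"name": "move_arm", "arguments": {
  "moves": [
    [0.9, 0, 0, 0, 0, 0, 0],
    [1, 0, 0, 0, 0, 0, 0],
    [1, 0, 0, 0, 0, 0, 0],
    [1, 0, 0, 0, 0, 0, 0]
  ]
}}

```text
t: 10.5
tcp_pos: [515.1, 311.4, 78.1]
eef_rot: [1.241, 2.886, 0.001]
contact_force: [-1.2, -0.4, 6.8]
opening: 13.0
grasp_force: 29.1
```

```bash
python3 -c "
from h import *
go(580,332,77,-3.5)
print(status.state()['contact_force'],status.state()['grasp_force'])
"
```

```text
t 10.5 pos [515.1 311.4  78.1] yaw_y 43.47 tilt [ 0.001 -0.     0.   ] open 13.022161840647701 q [-0.74  0.56  0.15  1.8  -0.11  0.79  0.23]
local [-29.7  61.3   1.1] n50 1.3621597641878838
turn z 0.8198524949189294
[-1.21097234 -0.35847289  6.83037376] 29.12053942680359
```

>>> {"name": "move_arm", "arguments": {
  "moves": [
    [1, -0.42, 8.49, 0, 0, 0, 0.1],
    [1, -0.42, 8.49, 0, 0, 0, 0.1],
    [1, -0.42, 8.49, 0, 0, 0, 0.1],
    [1, -0.42, 8.49, 0, 0, 0, 0.1],
    [1, 0, 0, 0, 0, 0, 0]
  ]
}}

```text
t: 11.0
tcp_pos: [544.7, 329.5, 78.0]
eef_rot: [1.794, 2.578, 0.002]
contact_force: [-2.9, -1.3, 8.0]
opening: 13.0
grasp_force: 29.7
```

>>> {"name": "move_arm", "arguments": {
  "moves": [
    [1, -0.42, 8.49, 0, 0, 0, 0.1],
    [1, -0.42, 8.49, 0, 0, 0, 0.1],
    [1, -0.42, 8.49, 0, 0, 0, 0.1],
    [1, -0.42, 8.49, 0, 0, 0, 0.1],
    [1, 0, 0, 0, 0, 0, 0]
  ]
}}

```text
t: 11.5
tcp_pos: [578.0, 334.4, 78.1]
eef_rot: [2.271, 2.17, 0.002]
contact_force: [-2.3, -1.4, 8.5]
opening: 13.2
grasp_force: 29.8
```

```bash
python3 -c "
from h import *
go(580,332,77,-3.5)
s=status.state();print(s['contact_force'],s['grasp_force'])
for n in ('wrist','scene','top'):
  p,d=optics.get_image(n);cv2.imwrite(f'pics/{n}6.png',p[...,::-1]); np.save(f'{n}6.npy',d)
for n,b in (('top',(160,185,250,275)),('scene',(360,265,480,365))):
    C=cloud(n,np.load(n+'6.npy'));x0,y0,x1,y1=b;P=C[y0:y1,x0:x1].reshape(-1,3)
    print(n,[(lambda Q:(len(Q),Q.mean(0).round(1) if len(Q) else 0))(P[(P[:,2]>a)&(P[:,2]<a+10)&(P[:,1]<290)]) for a in (50,70,90,105)])
ims=[cv2.imread('pics/top6.png')[180:280,140:260],cv2.imread('pics/scene6.png')[265:365,360:480]]
cv2.imwrite('pics/c6.png',cv2.resize(np.hstack(ims),None,fx=3,fy=3,interpolation=cv2.INTER_CUBIC))
"
```

```text
t 11.5 pos [578.  334.4  78.1] yaw_y -2.59 tilt [ 0.0012 -0.0003 -0.    ] open 13.173673181655118 q [-0.84  0.67  0.37  1.64 -0.29  0.89 -0.4 ]
local [-2.3  2.1  1.1] n50 0.06561229034404448
turn z 0.015818787088702563
[-2.26648851 -1.39022059  8.52457298] 29.7844460606575
top [(52, array([568.8, 248.1,  55.1])), (46, array([570.8, 248.1,  75. ])), (52, array([570.7, 247.9,  94.8])), (246, array([572.7, 252. , 110.1]))]
scene [(142, array([581.9, 257.9,  54.9])), (158, array([583.1, 257.8,  75.1])), (157, array([582. , 257.9,  95. ])), (322, array([579.9, 255.2, 109.5]))]
```

View pics/c6.png

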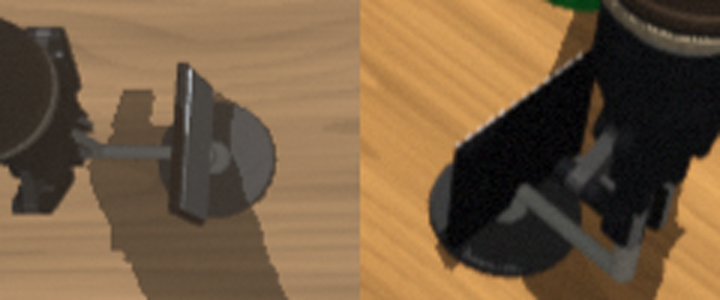

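View pics/wrist6.png

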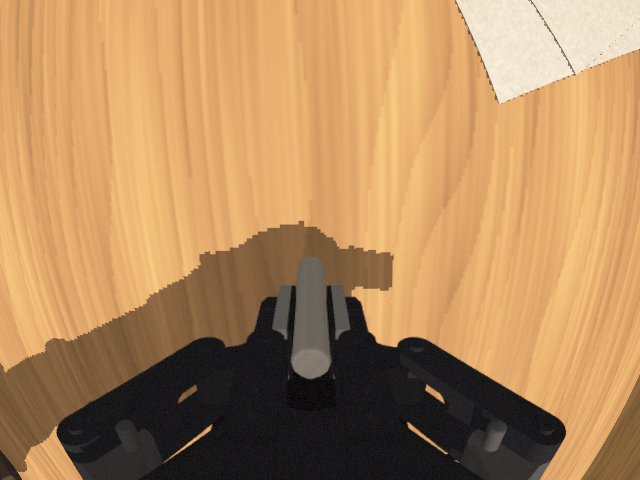

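The crops show the mirror turned nearly square to the camera, and the wrist view shows the peg at (311,362) still between the pads. I'll fit the mirror plane to get its exact angle.

```bash
cat > ang.py <<'E'
from h import *
import sys
k=sys.argv[1]
for n,b in (('top',(160,185,250,275)),('scene',(360,265,480,365))):
    C=cloud(n,np.load(f'{n}{k}.npy'));x0,y0,x1,y1=b;P=C[y0:y1,x0:x1].reshape(-1,3)
    for lo,hi in ((50,105),(106,116)):
        Q=P[(P[:,2]>lo)&(P[:,2]<hi)&(np.hypot(P[:,0]-574.5,P[:,1]-248)<62)][:,:2]
        for _ in range(6):
            c=Q.mean(0); w,v=np.linalg.eigh(np.cov(Q.T)); r=(Q-c)@v[:,0]; kp=abs(r)<max(2.2*r.std(),1.5); Q=Q[kp]
        a=np.degrees(np.arctan2(v[1,1],v[0,1]))
        print(n,lo,len(Q),'c',c.round(1),'edge yaw',round((a+90)%180-90,2),'len',np.ptp(Q@v[:,1]).round(1),'std',r.std().round(2))
ax=np.array([574.3,247.8]);aim=np.array([549.,-163.]);d=ax-aim
print('target edge yaw',np.degrees(np.arctan2(d[1],d[0]))-90)
E
python3 ang.py 0; python3 ang.py 6
```

```text
top 50 60 c [570.2 244.6] edge yaw 42.99 len 103.3 std 0.74
top 106 231 c [570.  250.9] edge yaw 44.33 len 107.2 std 2.82
scene 50 249 c [584.2 258.2] edge yaw 44.82 len 105.4 std 0.92
scene 106 304 c [574.2 254.7] edge yaw 43.8 len 108.1 std 2.74
target edge yaw -3.524232317993011
top 50 257 c [573.1 247.7] edge yaw -2.52 len 100.3 std 0.52
top 106 237 c [572.9 252.2] edge yaw -2.65 len 107.6 std 2.82
scene 50 787 c [578.4 258.4] edge yaw -2.72 len 108.4 std 0.58
scene 106 282 c [579.3 255.6] edge yaw -2.57 len 107.2 std 2.36
target edge yaw -3.524232317993011
```

>>> {"name": "move_arm", "arguments": {
  "moves": [
    [1, 0, 1.4, 0, 0, 0, 0.016],
    [1, 0, 0, 0, 0, 0, 0],
    [1, 0, 0, 0, 0, 0, 0]
  ]
}}

```text
t: 11.95
tcp_pos: [578.5, 334.4, 78.1]
eef_rot: [2.284, 2.157, 0.001]
contact_force: [-1.6, -1.4, 6.0]
opening: 13.3
grasp_force: 29.5
```

```bash
python3 -c "
from h import *
go(580,332,77,-3.5)
s=status.state();print(s['contact_force'],s['grasp_force'])
for n in ('scene','top'):
  p,d=optics.get_image(n);cv2.imwrite(f'pics/{n}7.png',p[...,::-1]); np.save(f'{n}7.npy',d)
t=cv2.imread('pics/top7.png');h=cv2.cvtColor(t,cv2.COLOR_BGR2HSV)
_,_,m=blob(h[...,2]<75,(368,242,415,288))
cn=max(cv2.findContours(m.astype(np.uint8),0,2)[0],key=cv2.contourArea);e=cv2.fitEllipse(cn);print('foot',plane('top',e[0],12))
d=cv2.absdiff(t,cv2.imread('pics/top0.png')).max(2)
print('diff battery',d[165:195,268:302].max(),'jar',d[128:165,315:350].max(),'cup',d[305:355,422:476].max(),'cam',d[175:242,415:468].max())
"; python3 ang.py 7
```

```text
t 11.95 pos [578.5 334.4  78.1] yaw_y -3.28 tilt [ 0.0006 -0.0005  0.    ] open 13.325506830759553 q [-0.84  0.67  0.38  1.64 -0.3   0.89 -0.41]
local [-2.3  1.6  1.1] n50 0.060144580508510674
turn z 0.003906808744291556
[-1.60513681 -1.3808531   5.98849345] 29.534722566604614
foot [[ 494.98413331 -166.50881826   12.        ]]
diff battery 20 jar 22 cup 23 cam 21
top 50 261 c [573.  247.7] edge yaw -3.4 len 102.1 std 0.52
top 106 238 c [573.4 252.3] edge yaw -3.31 len 107.2 std 2.87
scene 50 799 c [578.9 258.3] edge yaw -3.33 len 108.1 std 0.6
scene 106 291 c [580.5 255.5] edge yaw -3.28 len 105.1 std 2.57
target edge yaw -3.524232317993011
```

The mirror is within about 0.2° of the target, the foot is about 1 mm from the spot, and the bystanders haven't moved. Handing in.

```bash
python3 -c "
from bench import order
print(order.finish_job())"
```

```text
the job is handed in; nothing more can be done
None
```

I handed the job in: the ball target's foot is about 1 mm from the centre of the taped square, and the mirror is held by its peg within about 0.2° of the aim. The camera, battery, jar and cup show no movement in the before-and-after top view, and the simulator returned no verdict.

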